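Feed a rusty pipe end through the blast box's sprung flap

TASK

A short rusty pipe is waiting in the infeed trough of the small blast box. With the wooden push stick, push it along the trough and in through the sprung flap, far enough that the flap swings fully shut behind it once the stick is drawn out; then lay the stick flat on the bench with its grip upward and let go. Leave the bolt, the nut and the tape measure where they are.

Things in the scene. Friction and masses are not known exactly. Their poses are not given: they have to be found in the camera images.
- blast_box: Grey sheet-steel blast box on legs, fixed to the bench: 165 mm deep (its x), 180 mm wide (y = -78 to 102 mm), 262 mm high (dust outlet to 297); sloped window on its +y side. Origin on the bench (z = 0) under the middle of the infeed opening, in the front wall's plane; +x = feed direction, into the box; z up. Inside, a flat floor 105 mm above the bench runs to the rear wall at x = 162 mm.
- trough_mouth (a point): On the floor, at mid-width, of the straight open steel infeed trough, at its outer end: x = -160 mm in the box's frame, 105 mm above the bench. From here the trough runs level along +x to the flap, 36 mm wide inside, side walls 18 mm high (their tops 123 mm above the bench), 40 mm over the walls; behind this a 21 mm flared lip, 56 mm wide. A fixed switch box, 95 mm high, stands beside the mouth.
- flap (a joint): Steel flap, 44 mm wide, 39 mm high, hung on a sprung hinge at the top of the opening (48 mm wide), 147 mm above the bench, 3 mm before the wall. 0 = shut; grows (rad, to 1.4) as its lower edge swings into the box; 1 to 3 N at the edge opens it. It rides on the pipe (1.2 rad), drops off when the pipe's rear end is about 35 mm past the wall, then rides on the stick until that is drawn out.
- pipe: Short rusty steel pipe, 27 mm across, 70 mm long, 0.14 kg, lying lengthwise in the trough. Its origin is at mid-length on its underside; its y axis is its length (either end may lead).
- push_stick: Light wooden push stick, 0.09 kg, lying on the bench: a strip 216 mm long, 18 mm wide (its y), 20 mm high, with an upright grip block on it, 50 mm long (x), 20 mm wide (y), its top 69 mm above the strip's underside. Origin on the underside below the middle of the grip; +x runs along the strip to the blunt nose with the black rubber tip, 166 mm from the origin; tail at x = -50 mm; z up.
- stick_nose (a point): Middle of the push stick's rubber nose face: 166 mm along the stick's +x from its origin, 10 mm above its underside.
- bolt: Plain bolt, 80 mm high, standing on its 28 mm head; origin at the middle of its underside. Bystander.
- tape_measure: Tape measure, 68 x 82 x 42 mm; origin at the middle of its underside. Bystander.
- nut: Hexagon nut, 26 x 30 x 16 mm, lying flat; origin at the middle of its underside. Bystander.

How it is judged (in metres and radians):
On the way:
1. the push stick's nose has driven the pipe in past the flap (x of pipe in the frame of blast_box above 0.06 m and y of pipe in the frame of blast_box between -0.09 and 0.09 m and z of pipe in the frame of blast_box between 0.09 and 0.13 m and x of stick_nose in the frame of blast_box above 0.005 m and y of stick_nose in the frame of blast_box between -0.02 and 0.02 m), for 0.1 s.
At the end, for the whole second after the job is handed in: The pipe lies at rest wholly inside the blast box (its middle more than 60 mm past the front wall), the flap is shut behind it (within 0.1 rad), and the push stick lies released and at rest, right way up and flat on the bench top (underside within 10 mm of it, upright within 0.12 rad) (x of pipe in the frame of blast_box above 0.06 m and y of pipe in the frame of blast_box between -0.09 and 0.09 m and z of pipe in the frame of blast_box between 0.09 and 0.13 m and value of joint flap below 0.1 rad and height (world z) of push_stick between -0.01 and 0.01 m and angle between push_stick's own z axis and vertical below 0.12 rad and linear speed of each of push_stick, pipe below 0.02 m/s); the robot touches nothing.
It fails at once if the bolt is moved more than 30 mm (distance of bolt from where it was at the start of the episode above 0.03 m).
It fails at once if the tape measure is moved more than 30 mm (distance of tape_measure from where it was at the start of the episode above 0.03 m).
It fails at once if the nut is moved more than 30 mm (distance of nut from where it was at the start of the episode above 0.03 m).
It also fails if it takes over 51 s, if anything falls off the work surface, if the arm or the gripper's body presses on something with over 40 N, if the wrist force passes 120 N, or if a joint passes its speed limit or range.

ROBOT

A 6-joint arm with a two-finger parallel gripper is mounted at the origin on the work surface; the furniture and walls round the work are solid. World frame = base frame: x ahead of the robot, y to its left, z up, the work surface at z = 0. Lengths are in m, angles in degrees, forces in N, time in s.
With the tool pointing down it reaches from about 0.275 to 0.825 m from the base axis. Payload 4.9 kg.
Tool frame: the origin (TCP) lies between the finger pads; the fingertips stand bot.tcp_to_tips ahead of it and the grasp point (between the pads) lies 3 mm ahead of it (bot.tcp_to_tips is the distance from the TCP to the fingertips, in m); z points along the fingers, y is the line along which they close (so a half turn about z gives the same grasp; the last joint's range is limited). The gripper opens to 85 mm and grips with 20 to 120 N. Pads are 22 mm wide; open, the fingers measure 114 mm over their backs; the gripper's body (76 mm by 85 mm) begins 54 mm behind the grasp point. The pads swing forward as they close: fully open they stand 13 mm farther back than shut.
Start: joints at [63.128, 18.69, -11.035, 60.275, 0, 82.311], TCP at [0.181, 0.519, 0.253] pointing down, gripper open.
Joint ranges: [-152.03, 152.03], [-55.5, 102.48], [-74.3, 77.21], [-110.64, 120.58], [-84.22, 78.4], [-180, 180]. Speed limits (degrees/s): [147.25, 147.25, 180, 180, 180, 180].

INTERFACE

Orientations are given as a 3x3 rotation matrix whose columns are the frame's x, y, z axes.
In Python, from bench import bot, imaging, order gives the robot as it stands (bot), with the cameras (imaging) and the job (order).
- The arm moves only by the tool shift_gripper, called after "Call:" by a JSON object that holds its "api" and its "payload", one argument or row to a line. Schema: {"type":"object","properties":{"offsets":{"type":"string"},"finger_gap":{"type":"number"},"squeeze":{"type":"number"},"only":{"type":"string"},"quiet":{"type":"boolean"},"lines":{"type":"string"}},"required":["offsets"],"additionalProperties":false}. offsets is a string of 1 to 20 rows, parted by a bar, with the numbers parted by commas; each row has 4 numbers: dx, dy, dz in m, then a turn about the tool's z in degrees; each row shifts and turns the commanded pose from where the row before left it, along the tool's axes as they then stand; what a row does not reach is not made up. A row lasts 1/10 s, in which the tool goes at most 0.05 m and 8.59 degrees, less where a joint would pass 70% of its speed; a pose out of reach is approached as far as the arm can. finger_gap is the opening from 0.0 (shut) to 1.0 (fully open), set as the call begins (left out keeps the last). The fingers move at their own pace and stop on an object; squeeze is the grip in N (left out, the last holds). Time passes only in rows, so rows that do not move let the fingers close. The tool returns the time, the measured TCP pose, the force, the opening and the grip force at its end. only (a regular expression) keeps the lines of the reply that match it, lines (a string "A,B") keeps lines A to B, and quiet returns only ok. Input that does not fit is refused with a message, and nothing moves.
- bot.sense(): the state, without advancing time (a new reading comes with each control period).
- imaging.capture(name): name is "scene" or "top"; returns a dict with "image" (400x640x3 uint8, red, green, blue), "fovy" (degrees; the focal length in pixels is half the picture's height over the tangent of half this angle, whatever the lens; pixels are square), "cx", "cy" (the principal point, pixels), "dist_coeffs" ([k1, k2, p1, p2, k3] as OpenCV has them; the pictures are not rectified), "position" and "attitude" of the camera in the world. Camera axes: x right, y up, looking along -z (the intrinsics and any distortion apply to the point x, -y, -z); pixel columns grow to the right and rows downward; lengths in m; the calibration is good to about 2 mm. A picture is of the moment at which its call begins. There is no depth.
- order.job_done(): hands the job in; it is judged then, once.
The state is a dict: "time_s": time; "qpos": joint angles; "dq": joint speeds; "tau": joint torques, N m; "ee_pos": TCP position; "orientation": TCP orientation; "force": force on the tool from outside, world axes, zero at the start; "wrist_torque": the same for the moment, N m; "width": opening from 0.0 (shut) to 1.0 (fully open); "grip_force": force on a finger pad.
Only numpy, scipy, OpenCV 4.12 (cv2) and the standard library are available. Lean on these libraries where they do the work, as an engineer would, in place of code of your own. Each camera call takes 0.05 s, during which the arm holds its last target. There are 200 camera calls.

## Working session

There is one attempt and no reset: what is moved stays moved. The work goes in short steps, Python scripts to look and compute and a tool call to move; the robot and the scene stay as the last step left them, time stands still between calls to the robot, and variables do not carry over. Pictures are saved under pics/ and viewed, at most 13 in all, crops included, and the job is handed in when it is done.

```bash
ls; mkdir -p pics; cat > cap.py <<'E'
from bench import bot, imaging, order
import cv2, pickle, sys
d={}
for n in ("scene","top"):
    c=imaging.capture(n); d[n]=c; cv2.imwrite(f"pics/{n}_{sys.argv[1]}.png",c["image"][:,:,::-1])
pickle.dump(d,open(f"cap_{sys.argv[1]}.pkl","wb"))
E
python3 cap.py a; python3 - <<'E'
import pickle
d=pickle.load(open("cap_a.pkl","rb"))
for n in d: print({k:v for k,v in d[n].items() if k!="image"})
from bench import bot, imaging, order
print(bot.sense(),bot.tcp_to_tips)
E
```

```text
bench.py
pics
{'fovy': 49.302561146652465, 'cx': 322.1424475911441, 'cy': 199.04433710554596, 'dist_coeffs': array([-0.07375106,  0.        ,  0.        ,  0.        ,  0.        ]), 'position': array([-0.06497768, -0.58162709,  0.76877773]), 'attitude': array([[ 0.64352593,  0.52809782, -0.55406414],
       [-0.76532412,  0.45564861, -0.45460239],
       [ 0.01238402,  0.71658708,  0.69738769]])}
{'fovy': 56.81762144979319, 'cx': 315.706000992089, 'cy': 195.63167653823626, 'dist_coeffs': array([-0.05393846,  0.        ,  0.        ,  0.        ,  0.        ]), 'position': array([ 0.30942804, -0.14744263,  0.94849407]), 'attitude': array([[ 0.02660951,  0.98814112, -0.15122518],
       [-0.99962869,  0.02719072,  0.00177641],
       [ 0.00586727,  0.15112176,  0.98849774]])}
{'time_s': 0.1, 'qpos': array([ 6.31282294e+01,  1.87285770e+01, -1.10865604e+01,  6.02778790e+01,
       -1.13934700e-03,  8.23100378e+01]), 'dq': array([ 0.01424232, -0.11417071,  0.07831176, -0.01970214,  0.04137018,
       -0.0009386 ]), 'tau': array([ 8.76418944e-04, -4.44239831e+01,  2.63038605e+01,  7.89674639e-03,
       -9.99511121e-05, -1.84795113e-06]), 'ee_pos': array([0.18047983, 0.51900119, 0.25257214]), 'orientation': array([[-9.44480673e-01,  3.28566195e-01, -7.16049621e-04],
       [ 3.28566916e-01,  9.44479570e-01, -1.45713069e-03],
       [ 1.97530351e-04, -1.61150199e-03, -9.99998682e-01]]), 'force': array([0.75913414, 0.29096358, 0.15783357]), 'wrist_torque': array([0.02482253, 0.01807727, 0.0269042 ]), 'grip_force': 0.0, 'width': 1.0005956856885152} 0.022
```

View pics/scene_a.png

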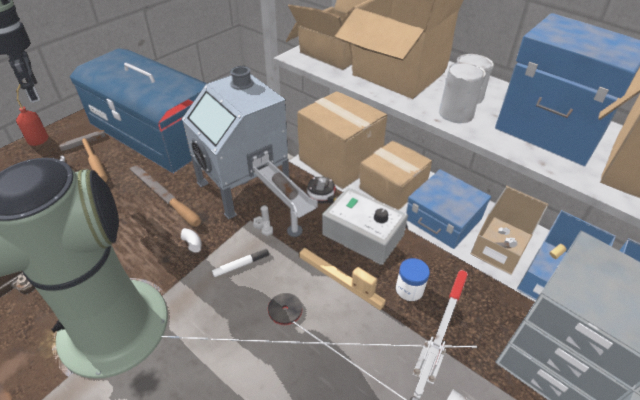

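View pics/top_a.png

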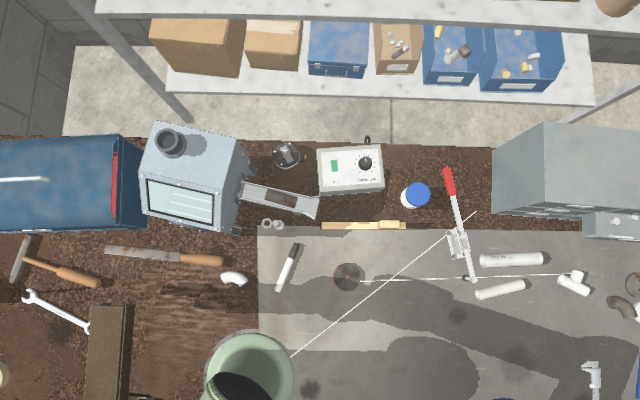

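The box is left of centre with its trough running toward image right (top: 240–320, 190–215). The stick lies at top (320–405, 225) with its grip at about (390, 224). The bolt-like thing is at (268, 223), and the switch box is at (350, 168). I'll zoom in on both views.

```bash
python3 - <<'E'
import cv2,numpy as np
a=cv2.imread("pics/top_a.png")[135:245,225:425]; b=cv2.imread("pics/scene_a.png")[140:310,225:425]
cv2.imwrite("pics/crop1.png",cv2.resize(a,None,fx=4,fy=4,interpolation=cv2.INTER_CUBIC)); cv2.imwrite("pics/crop2.png",cv2.resize(b,None,fx=3.5,fy=3.5,interpolation=cv2.INTER_CUBIC))
E
```

```text
(no output)
```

View pics/crop1.png

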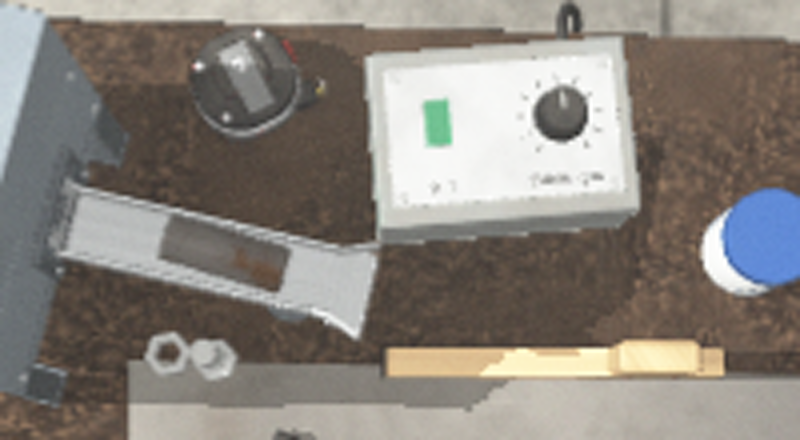

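View pics/crop2.png

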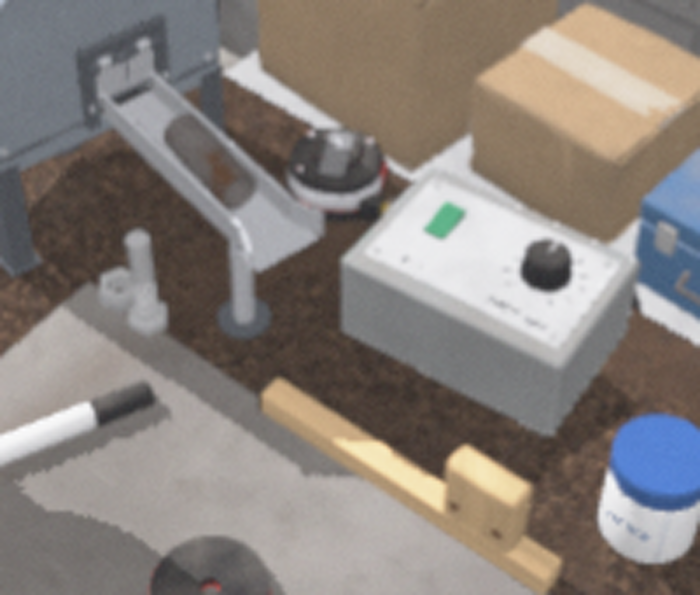

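The crops show the pipe in the trough (top crop, 160–290 × 215–290). The nut is at (167, 352) and the bolt beside it at (213, 357). The tape measure is at (245, 85). The stick's nose is at (387, 362), its tail at (724, 362) and its grip at (655, 358), with the nose pointing toward the box. Next I'll measure the trough edges and the stick more closely.

```bash
cat > geo.py <<'E'
import cv2,numpy as np,pickle
def ray(c,p):
    f=200/np.tan(np.radians(c["fovy"])/2)
    K=np.array([[f,0,c["cx"]],[0,f,c["cy"]],[0,0,1]])
    u=cv2.undistortPoints(np.array([[p]],float),K,c["dist_coeffs"])[0,0]
    return c["position"], c["attitude"]@np.array([u[0],-u[1],-1])
def plane(c,p,z):
    o,d=ray(c,p); return o+d*(z-o[2])/d[2]
def tri(ca,pa,cb,pb):
    o1,d1=ray(ca,pa);o2,d2=ray(cb,pb)
    s=np.linalg.lstsq(np.c_[d1,-d2],o2-o1,rcond=None)[0]
    a,b=o1+s[0]*d1,o2+s[1]*d2
    return (a+b)/2,np.linalg.norm(a-b)
def load(n): return pickle.load(open(f"cap_{n}.pkl","rb"))
E
python3 - <<'E'
from geo import *
d=load("a"); 
def z(im,x0,y0,w,h,s,n):
    cv2.imwrite(n,cv2.resize(im[y0:y0+h,x0:x0+w,::-1],None,fx=s,fy=s,interpolation=cv2.INTER_CUBIC))
z(d["top"]["image"],232,170,95,55,8,"pics/z1.png"); z(d["scene"]["image"],245,145,78,75,8,"pics/z2.png")
for n,(x,y,w,h) in dict(top=(310,210,110,30),scene=(290,240,110,75)).items():
    hsv=cv2.cvtColor(d[n]["image"],cv2.COLOR_RGB2HSV)
    m=cv2.inRange(hsv,(12,70,90),(32,255,255)); k=np.zeros_like(m);k[y:y+h,x:x+w]=m[y:y+h,x:x+w]
    c=max(cv2.findContours(k,0,2)[0],key=cv2.contourArea)
    print(n,cv2.contourArea(c),cv2.approxPolyDP(c,1.2,True)[:,0].tolist())
E
```

```text
top 460.5 [[373, 219], [377, 222], [378, 228], [403, 229], [406, 227], [406, 217], [411, 217], [411, 221], [415, 222], [417, 220], [419, 222], [419, 219], [415, 222], [412, 217], [414, 215], [419, 216], [416, 213], [411, 215], [409, 212], [410, 210], [405, 210], [404, 213], [403, 210], [401, 210], [399, 212], [402, 210], [403, 213], [397, 214], [397, 217], [398, 216], [399, 218], [394, 220], [392, 219], [394, 216], [393, 217], [392, 214], [391, 217], [389, 213], [392, 212], [392, 210], [386, 210], [385, 212], [384, 210], [381, 210], [379, 213], [382, 215], [380, 217], [377, 215], [379, 219], [377, 221], [374, 219], [376, 217], [374, 215]]
scene 1485.0 [[299, 252], [300, 257], [379, 309], [383, 308], [384, 304], [389, 301], [385, 299], [387, 297], [388, 298], [388, 296], [386, 298], [382, 297], [382, 295], [381, 296], [377, 292], [380, 287], [379, 286], [382, 284], [379, 284], [376, 277], [358, 266], [355, 267], [350, 276], [304, 247]]
```

View pics/z1.png

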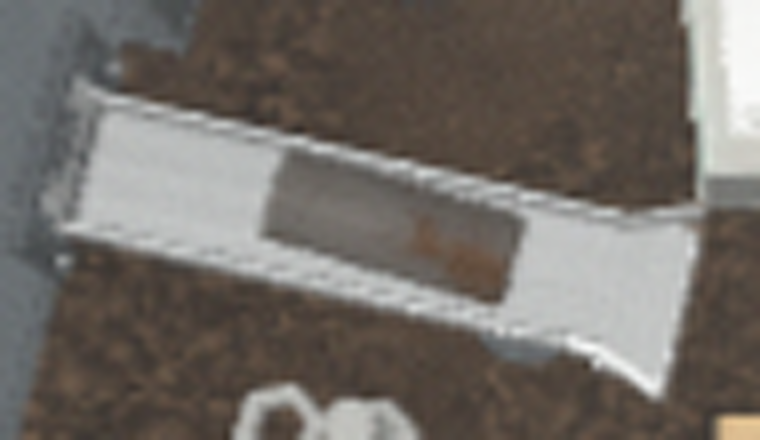

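View pics/z2.png

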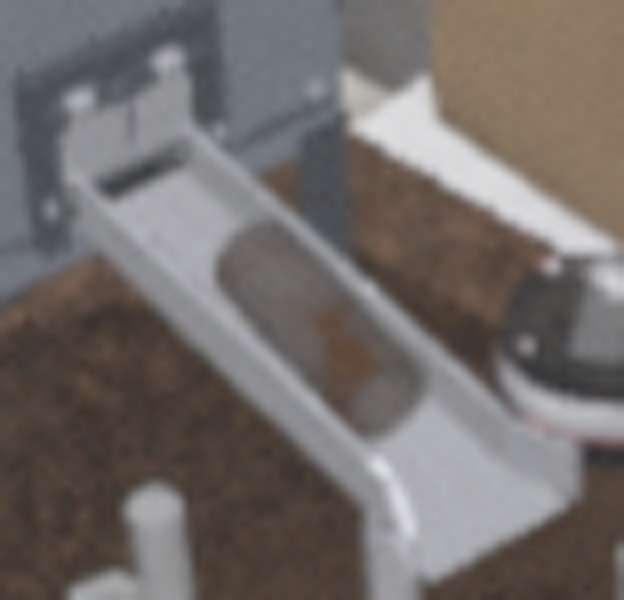

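z1 shows the wall tops running (85,88)→(620,214) and (63,228)→(570,337), with the lip end at (702,208) and (660,395). z2 shows the matching points at the flap, (75,178) and (188,125), at the flare start, (375,460), and at the lip end, (578,448) and (412,538). Triangulating.

```bash
python3 - <<'E'
from geo import *
np.set_printoptions(precision=4,suppress=True)
d=load("a");T,S=d["top"],d["scene"]
t8=lambda p:((p[0]+.5)/8-.5+232,(p[1]+.5)/8-.5+170)
s8=lambda p:((p[0]+.5)/8-.5+245,(p[1]+.5)/8-.5+145)
t4=lambda p:((p[0]+.5)/4-.5+225,(p[1]+.5)/4-.5+135)
s3=lambda p:((p[0]+.5)/3.5-.5+225,(p[1]+.5)/3.5-.5+140)
for n,a,b in [("lipR",(702,208),(578,448)),("lipL",(660,395),(412,538)),("flareL",(570,337),(375,460)),("flareR",(620,215),(500,412)),("wallL0",(63,228),(75,178)),("wallR0",(88,88),(188,125)),("lipRfloor",(695,235),(575,495)),("lipLfloor",(655,395),(428,578))]:
    print(n,*tri(T,t8(a),S,s8(b)),plane(T,t8(a),.123))
for n,a,b in [("noseL",(387,376),(262,395)),("noseR",(387,349),(282,379)),("gripFL",(613,375),(447,468)),("gripFR",(614,341),(465,447)),("gripBR",(698,341),(531,485)),("gripBL",(698,375),(518,510))]:
    print(n,*tri(T,t4(a),S,s3(b)))
print("nose z20",plane(T,t4((387,376)),.02),plane(T,t4((387,349)),.02)); print("tail",plane(T,t4((724,375)),.02),plane(T,t4((724,348)),.02))
for a in [(613,342),(698,341),(613,375),(698,375)]: print("grip",plane(T,t4(a),.069))
for n,a in [("walltop R",[(88,88),(200,114),(400,161),(600,209)]),("L",[(63,230),(200,260),(400,301),(560,336)]),("pipe top",[(285,150),(525,215),(262,235),(503,300)])]:
    print(n,*[plane(T,t8(p),.123)[:2] for p in a])
print("bolt",tri(T,t4((208,350)),S,s3((138,237))),"nut",plane(T,t4((167,352)),.016),"switch near L",plane(T,t4((380,228)),.095),"R",plane(T,t4((638,208)),.095))
E
```

```text
lipR [ 0.4355 -0.1569  0.1254] 0.0005440996313554968 [ 0.4361 -0.1571  0.123 ]
lipL [ 0.3824 -0.1464  0.1259] 0.0007164921905591094 [ 0.3829 -0.1467  0.123 ]
flareL [ 0.3974 -0.1204  0.1261] 0.0020514108065675923 [ 0.3985 -0.121   0.123 ]
flareR [ 0.4322 -0.1334  0.1264] 0.002027488479012572 [ 0.4335 -0.134   0.123 ]
wallL0 [0.4246 0.0227 0.1266] 0.0009248460217481059 [0.4254 0.0231 0.123 ]
wallR0 [0.4655 0.0186 0.123 ] 0.0008477984220767975 [0.4658 0.0183 0.123 ]
lipRfloor [ 0.4315 -0.1566  0.1103] 0.00359190543889043 [ 0.4283 -0.1553  0.123 ]
lipLfloor [ 0.3853 -0.1462  0.1081] 0.0029664825180203986 [ 0.3828 -0.1453  0.123 ]
noseL [ 0.3679 -0.1654  0.0223] 0.0003596875282321513
noseR [ 0.3854 -0.1655  0.0217] 0.0011448512746238437
gripFL [ 0.3712 -0.3016  0.0634] 0.004415649291027496
gripFR [ 0.3907 -0.3013  0.0633] 0.0018860248082930519
gripBR [ 0.3901 -0.3491  0.0709] 0.0015829484814722484
gripBL [ 0.3715 -0.3511  0.0685] 0.0027389455567660283
nose z20 [ 0.3682 -0.1655  0.02  ] [ 0.3851 -0.1651  0.02  ]
tail [ 0.3743 -0.3778  0.02  ] [ 0.3913 -0.3779  0.02  ]
grip [ 0.3889 -0.299   0.069 ]
grip [ 0.3908 -0.3501  0.069 ]
grip [ 0.3692 -0.2991  0.069 ]
grip [ 0.3705 -0.35    0.069 ]
walltop R [0.4658 0.0183] [ 0.4592 -0.014 ] [ 0.4472 -0.0713] [ 0.435  -0.1283]
L [0.4249 0.0231] [ 0.4174 -0.0161] [ 0.4073 -0.0729] [ 0.3987 -0.1182]
pipe top [ 0.4495 -0.0386] [ 0.4327 -0.1072] [ 0.425  -0.0332] [ 0.4084 -0.1018]
bolt (array([ 0.3749, -0.0583,  0.0866]), np.float64(0.003667621409580631)) nut [ 0.3798 -0.0265  0.016 ] switch near L [ 0.4497 -0.1579  0.095 ] R [ 0.4658 -0.3092  0.095 ]
```

Feed axis is about 11.5° from +y. Box origin is about (0.446, 0.025), and the stick origin about (0.381, −0.328), pointing 91.6°. I'll go round the box at small radius and then over to the grip.

Call:
{"api": "shift_gripper", "payload": {
  "offsets": "-0.0196,-0.0324,0,0 | -0.0196,-0.0324,0,0 | -0.0196,-0.0324,0,0 | -0.0196,-0.0324,0,0 | -0.0196,-0.0324,0,0 | -0.0196,-0.0324,0,0 | -0.0196,-0.0324,0,0 | -0.0196,-0.0324,0,0 | -0.0196,-0.0324,0,0 | -0.0196,-0.0324,0,0 | -0.0196,-0.0324,0,0 | -0.0196,-0.0324,0,0 | -0.0196,-0.0324,0,0 | -0.0196,-0.0324,0,0",
  "finger_gap": 1.0
}}

```text
time_s: 1.5
ee_pos: [0.2906, -0.0006, 0.2533]
orientation: [[-0.944, 0.329, 0.001], [0.329, 0.944, 0.0], [-0.001, 0.0, -1.0]]
force: [0.2, 1.1, 0.4]
width: 1.002
grip_force: 0.0
```

Call:
{"api": "shift_gripper", "payload": {
  "offsets": "-0.0215,-0.0311,0,0 | -0.0215,-0.0311,0,0 | -0.0215,-0.0311,0,0 | -0.0215,-0.0311,0,0 | -0.0215,-0.0311,0,0 | -0.0215,-0.0311,0,0 | -0.0215,-0.0311,0,0 | -0.0215,-0.0311,0,0 | -0.0215,-0.0311,0,0 | 0,0,0,7.69 | 0,0,0,7.69 | 0,0,0,7.69 | 0,0,0,7.69 | 0,0,0,7.69 | 0,0,0,7.69 | 0,0,0,7.69 | 0,0,0,7.69 | 0,0,0,7.69 | 0,0,0,0"
}}

```text
time_s: 3.4
ee_pos: [0.3814, -0.3268, 0.2529]
orientation: [[-0.028, 1.0, -0.001], [1.0, 0.028, 0.001], [0.001, -0.001, -1.0]]
force: [0.3, -0.0, -0.6]
width: 0.998
grip_force: 0.0
```

```bash
cat > need.py <<'E'
# python3 need.py x y z yaw_of_tool_y : shift in current tool axes, and turn
import sys,numpy as np
from bench import bot, imaging, order
s=bot.sense();R=s["orientation"];x,y,z,a=map(float,sys.argv[1:])
print("shift",np.round(R.T@(np.array([x,y,z])-s["ee_pos"]),4),"turn",round(-(a-np.degrees(np.arctan2(R[1,1],R[0,1]))),2),"at",np.round(s["ee_pos"],4),"tilt z",np.round(R[:,2],4),"F",np.round(s["force"],1),"t",s["time_s"])
E
python3 need.py 0.381 -0.328 0.25 1.6
```

```text
shift [-0.0012 -0.0005  0.0029] turn 0.02 at [ 0.3814 -0.3268  0.2529] tilt z [-6.e-04  6.e-04 -1.e+00] F [ 0.3 -0.  -0.6] t 3.4
```

```bash
python3 - <<'E'
from geo import *
d=load("a")
print(tri(d["top"],(417.6,194.6),d["scene"],(413.3,271)), plane(d["top"],(400.5,198),0.0))
E
```

```text
(array([ 0.45263044, -0.39478202,  0.06971971]), np.float64(0.0015300230477274226)) [ 0.45437041 -0.36999153  0.        ]
```

Call:
{"api": "shift_gripper", "payload": {
  "offsets": "-0.001,-0.0005,0.0335,0 | 0,0,0.0335,0 | 0,0,0.0335,0 | 0,0,0.0335,0 | 0,0,0.0335,0 | 0,0,0.0335,0 | 0,0,0,0 | 0,0,0,0"
}}

```text
time_s: 4.2
ee_pos: [0.3808, -0.3277, 0.0523]
orientation: [[-0.03, 1.0, -0.001], [1.0, 0.03, 0.001], [0.001, -0.001, -1.0]]
force: [0.2, -0.0, -0.5]
width: 1.0
grip_force: 0.0
```

Call:
{"api": "shift_gripper", "payload": {
  "offsets": "0,0,0,0 | 0,0,0,0 | 0,0,0,0 | 0,0,0,0 | 0,0,0,0 | 0,0,0,0 | 0,0,0,0 | 0,0,0,0",
  "finger_gap": 0.0,
  "squeeze": 60
}}

```text
time_s: 5.0
ee_pos: [0.3814, -0.3283, 0.0529]
orientation: [[-0.028, 1.0, 0.001], [1.0, 0.028, -0.001], [-0.001, 0.0, -1.0]]
force: [-1.2, 0.9, 6.4]
width: 0.225
grip_force: 61.5
```

Call:
{"api": "shift_gripper", "payload": {
  "offsets": "0,0,-0.025,0 | 0,0,-0.04,0 | 0,0,-0.04,0 | 0,0,0,0 | 0,0,0,0 | 0,0,0,0"
}}

```text
time_s: 5.6
ee_pos: [0.3804, -0.3273, 0.1561]
orientation: [[-0.028, 1.0, -0.001], [1.0, 0.028, 0.002], [0.002, -0.001, -1.0]]
force: [-0.5, 0.0, -1.0]
width: 0.225
grip_force: 60.9
```

```bash
python3 cap.py b; python3 - <<'E'
import cv2
a=cv2.imread("pics/top_b.png")[140:250,300:440]; b=cv2.imread("pics/scene_b.png")[130:330,260:440]
a=cv2.resize(a,None,fx=2.8,fy=2.8);b=cv2.resize(b,None,fx=2.2,fy=2.2)
h=max(a.shape[0],b.shape[0]);p=lambda i:cv2.copyMakeBorder(i,0,h-i.shape[0],0,0,0)
cv2.imwrite("pics/cb.png",cv2.hconcat([p(a),p(b)]))
E
```

```text
(no output)
```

View pics/cb.png

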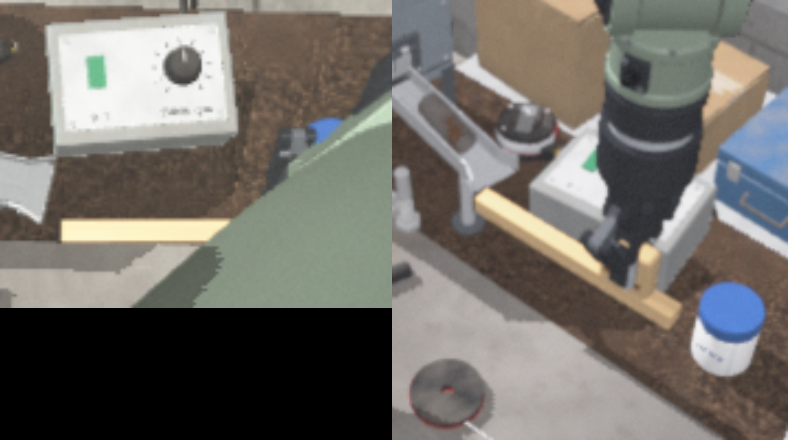

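The stick is held, with its nose at top (62, 220–241) and scene (475, 205)/(485, 190) in this composite. Next I'll locate the nose relative to the tool.

```bash
python3 - <<'E'
from geo import *
np.set_printoptions(precision=4,suppress=True)
d=load("b");T,S=d["top"],d["scene"]
for t,s in [((62,241),(475,206)),((62,220),(485,190))]:
    t=((t[0]+.5)/2.8-.5+300,(t[1]+.5)/2.8-.5+140); s=((s[0]-392+.5)/2.2-.5+260,(s[1]+.5)/2.2-.5+130)
    print(t,s,tri(T,t,S,s),plane(T,t,.1235))
for n,(x,y,w,h) in dict(top=(310,205,72,30),scene=(290,200,130,90)).items():
    hsv=cv2.cvtColor(d[n]["image"],cv2.COLOR_RGB2HSV)
    m=cv2.inRange(hsv,(12,80,150),(32,255,255)); k=np.zeros_like(m);k[y:y+h,x:x+w]=m[y:y+h,x:x+w]
    c=max(cv2.findContours(k,0,2)[0],key=cv2.contourArea)
    print(n,cv2.contourArea(c),cv2.approxPolyDP(c,1.2,True)[:,0].tolist())
E
python3 need.py 0 0 0 0
```

```text
(321.82142857142856, 225.75) (297.45454545454544, 223.36363636363637) (array([ 0.3679, -0.1639,  0.1153]), np.float64(0.001957845125294385)) [ 0.3681 -0.1644  0.1235]
(321.82142857142856, 218.25) (302.0, 216.09090909090907) (array([ 0.3837, -0.163 ,  0.1237]), np.float64(0.0029419488760522965)) [ 0.3849 -0.164   0.1235]
top 0.0 [[339, 226], [372, 226]]
scene 666.5 [[298, 221], [298, 225], [381, 277], [386, 278], [391, 269], [378, 261], [381, 245], [380, 244], [376, 249], [372, 247], [373, 242], [376, 241], [377, 242], [374, 241], [372, 244], [373, 251], [371, 258], [373, 261], [366, 263], [357, 256], [355, 250], [345, 240], [354, 250], [354, 253], [352, 254]]
shift [ 0.3373 -0.3707  0.1573] turn 1.61 at [ 0.3803 -0.3271  0.1557] tilt z [-0.0021  0.0024 -1.    ] F [-0.  -0.4 -1. ] t 5.7
```

Call:
{"api": "shift_gripper", "payload": {
  "offsets": "-0.0154,-0.0086,-0.0072,0 | 0,0,0,6.55 | 0,0,0,6.55 | 0,0,0,0 | 0,0,0,0"
}}

```text
time_s: 6.2
ee_pos: [0.3726, -0.3432, 0.1635]
orientation: [[0.197, 0.98, -0.001], [0.98, -0.197, 0.002], [0.001, -0.002, -1.0]]
force: [-0.3, 0.4, -0.6]
width: 0.227
grip_force: 60.8
```

```bash
python3 need.py 0.3712 -0.3425 0.163 -11.5; python3 cap.py c;  python3 - <<'E'
import cv2
a=cv2.imread("pics/top_c.png")[165:245,230:370]; b=cv2.imread("pics/scene_c.png")[140:290,240:390]
a=cv2.resize(a,None,fx=5.6,fy=5.6,interpolation=2);b=cv2.resize(b[40:,:],None,fx=5,fy=5,interpolation=2)[:150*1]
cv2.imwrite("pics/cc.png",a)
E
```

```text
shift [ 0.0004 -0.0015  0.0005] turn 0.14 at [ 0.3726 -0.3432  0.1635] tilt z [-0.0012  0.0015 -1.    ] F [-0.3  0.4 -0.6] t 6.2
```

View pics/cc.png

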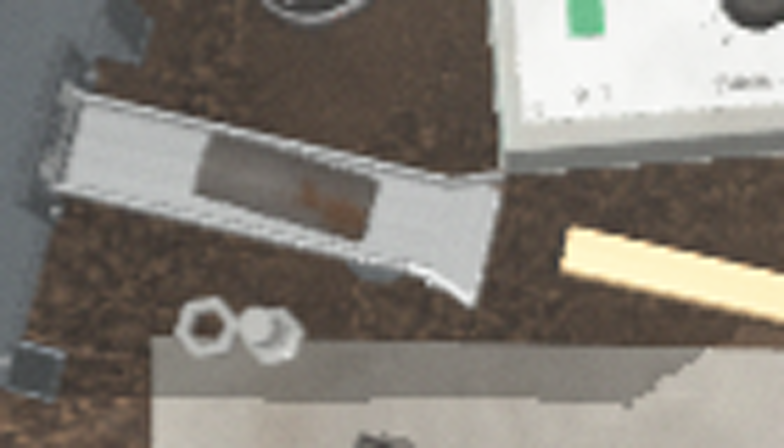

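The pipe lies in the trough at (195–378, 135–240). The stick nose at (562, 250) lines up with the trough to within about 1.5 mm. I'll correct that and enter.

Call:
{"api": "shift_gripper", "payload": {
  "offsets": "0,-0.0015,0,0.1 | 0.015,0,0,0 | 0.015,0,0,0 | 0.015,0,0,0 | 0.015,0,0,0 | 0.01,0,0,0 | 0.01,0,0,0 | 0.01,0,0,0 | 0.01,0,0,0 | 0.01,0,0,0 | 0,0,0,0"
}}

```text
time_s: 7.4
ee_pos: [0.3936, -0.2342, 0.1643]
orientation: [[0.2, 0.98, -0.0], [0.98, -0.2, 0.001], [0.001, -0.001, -1.0]]
force: [-0.7, -0.9, -1.3]
width: 0.223
grip_force: 60.8
```

```bash
python3 need.py 0.4239 -0.0833 0.163 -11.5
```

```text
shift [ 0.1539 -0.0004  0.0015] turn -0.02 at [ 0.3936 -0.2342  0.1643] tilt z [-4.0e-04  1.2e-03 -1.0e+00] F [-0.7 -0.9 -1.3] t 7.4
```

Call:
{"api": "shift_gripper", "payload": {
  "offsets": "0.012,0,0.001,0 | 0.012,0,0,0 | 0.012,0,0,0 | 0.012,0,0,0 | 0.012,0,0,0 | 0.012,0,0,0 | 0,0,0,0"
}}

```text
time_s: 8.1
ee_pos: [0.4081, -0.1633, 0.1634]
orientation: [[0.199, 0.98, -0.0], [0.98, -0.199, 0.001], [0.001, -0.0, -1.0]]
force: [-0.5, -0.2, -1.1]
width: 0.224
grip_force: 60.8
```

Call:
{"api": "shift_gripper", "payload": {
  "offsets": "0.012,0,0,0 | 0.012,0,0,0 | 0.012,0,0,0 | 0.012,0,0,0 | 0.012,0,0,0 | 0.012,0,0,0 | 0.01,0,0,0 | 0,0,0,0 | 0,0,0,0"
}}

```text
time_s: 9.0
ee_pos: [0.4241, -0.0834, 0.163]
orientation: [[0.199, 0.98, -0.001], [0.98, -0.199, 0.002], [0.002, -0.002, -1.0]]
force: [-0.4, 2.3, -5.3]
width: 0.225
grip_force: 60.2
```

```bash
python3 need.py 0.4239 -0.0833 0.163 -11.5; python3 cap.py d;  python3 - <<'E'
import cv2
b=cv2.imread("pics/scene_d.png")[110:260,200:400]; a=cv2.imread("pics/top_d.png")[150:250,220:370]
a=cv2.resize(a,(390,260));b=cv2.resize(b,(400,300));a=cv2.copyMakeBorder(a,0,40,0,0,0)
cv2.imwrite("pics/cd.png",cv2.hconcat([a,b]))
E
```

```text
shift [ 0.0001 -0.0002 -0.    ] turn -0.01 at [ 0.4241 -0.0834  0.163 ] tilt z [-0.0011  0.0022 -1.    ] F [-0.4  2.3 -5.3] t 9.0
```

View pics/cd.png

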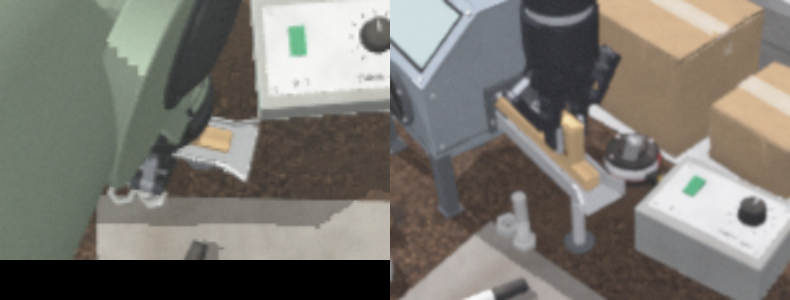

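The stick is inside the opening (nose about 53 mm past the wall), and the bolt and nut are untouched. I'll draw it straight back.

Call:
{"api": "shift_gripper", "payload": {
  "offsets": "0.006,0,0,0 | 0,0,0,0 | -0.01,0,0,0 | -0.02,0,0,0 | -0.02,0,0,0 | -0.02,0,0,0 | -0.02,0,0,0 | -0.02,0,0,0 | -0.02,0,0,0 | -0.02,0,0,0 | -0.02,0,0,0 | -0.02,0,0,0 | -0.02,0,0,0 | -0.02,0,0,0 | -0.02,0,0,0 | -0.02,0,0,0 | -0.02,0,0,0 | 0,0,0,0"
}}

```text
time_s: 10.9
ee_pos: [0.3672, -0.3665, 0.1641]
orientation: [[0.204, 0.979, 0.002], [0.979, -0.204, -0.003], [-0.002, 0.002, -1.0]]
force: [-0.2, -0.0, 0.1]
width: 0.225
grip_force: 60.6
```

Call:
{"api": "shift_gripper", "payload": {
  "offsets": "0,0,0,-6.55 | 0,0,0,-6.55 | 0,0,0,0 | 0,0,0,0"
}}

```text
time_s: 11.3
ee_pos: [0.3675, -0.3629, 0.1637]
orientation: [[-0.024, 1.0, 0.0], [1.0, 0.024, 0.0], [0.0, 0.0, -1.0]]
force: [0.2, 0.4, -1.3]
width: 0.226
grip_force: 60.7
```

```bash
python3 need.py 0.381 -0.330 0.0535 1.6; python3 cap.py e;  python3 - <<'E'
import cv2
b=cv2.imread("pics/scene_e.png")[120:240,225:345]; a=cv2.imread("pics/top_e.png")[150:250,225:375]
a=cv2.resize(a,(400,267));b=cv2.resize(b,(400,400),interpolation=2);a=cv2.copyMakeBorder(a,0,133,0,0,0)
cv2.imwrite("pics/ce.png",cv2.hconcat([a,b]))
E
```

```text
shift [0.0325 0.0143 0.1102] turn -0.23 at [ 0.3675 -0.3629  0.1637] tilt z [ 4.e-04  0.e+00 -1.e+00] F [ 0.2  0.4 -1.3] t 11.3
```

View pics/ce.png

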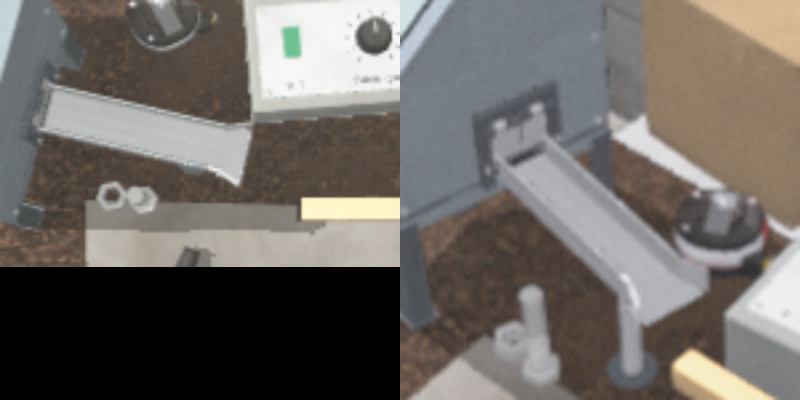

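The trough is empty and the flap hangs shut as at the start (right half, about (520, 140)). Bolt, nut and tape are in place. Now I'll lay the stick down.

Call:
{"api": "shift_gripper", "payload": {
  "offsets": "0.0325,0.0143,0,0 | 0,0,0.03,0 | 0,0,0.03,0 | 0,0,0.03,0 | 0,0,0.01,0 | 0,0,0.005,0 | 0,0,0.004,0 | 0,0,0,0 | 0,0,0,0"
}}

```text
time_s: 12.3
ee_pos: [0.3815, -0.3308, 0.0554]
orientation: [[-0.026, 1.0, 0.001], [1.0, 0.026, -0.001], [-0.001, 0.001, -1.0]]
force: [-0.4, -0.2, -0.4]
width: 0.226
grip_force: 60.8
```

```bash
python3 need.py 0.381 -0.330 0.053 1.6
```

```text
shift [ 0.0008 -0.0005  0.0024] turn -0.11 at [ 0.3815 -0.3308  0.0554] tilt z [ 0.0012 -0.0013 -1.    ] F [-0.4 -0.2 -0.4] t 12.3
```

Call:
{"api": "shift_gripper", "payload": {
  "offsets": "0,0,0.0015,0 | 0,0,0.001,0 | 0,0,0,0 | 0,0,0,0"
}}

```text
time_s: 12.7
ee_pos: [0.3813, -0.3305, 0.0529]
orientation: [[-0.026, 1.0, 0.001], [1.0, 0.026, -0.001], [-0.001, 0.001, -1.0]]
force: [0.0, 1.6, 4.5]
width: 0.224
grip_force: 61.4
```

Call:
{"api": "shift_gripper", "payload": {
  "offsets": "0,0,0,0 | 0,0,0,0 | 0,0,0,0 | 0,0,0,0 | 0,0,0,0 | 0,0,0,0 | 0,0,0,0",
  "finger_gap": 1.0
}}

```text
time_s: 13.4
ee_pos: [0.3809, -0.3301, 0.0519]
orientation: [[-0.026, 1.0, -0.0], [1.0, 0.026, 0.0], [0.0, -0.0, -1.0]]
force: [-0.6, -0.4, 0.9]
width: 1.003
grip_force: 0.0
```

Call:
{"api": "shift_gripper", "payload": {
  "offsets": "0,0,-0.02,0 | 0,0,-0.03,0 | 0,0,-0.03,0 | 0,0,-0.04,0 | 0,0,-0.04,0 | 0,0,-0.04,0 | -0.04,0,0,0 | -0.04,0,0,0 | 0,0,0,0 | 0,0,0,0 | 0,0,0,0"
}}

```text
time_s: 14.5
ee_pos: [0.3827, -0.409, 0.2515]
orientation: [[-0.027, 1.0, -0.001], [1.0, 0.027, 0.002], [0.002, -0.001, -1.0]]
force: [-0.3, -0.8, -0.0]
width: 0.999
grip_force: 0.0
```

```bash
python3 cap.py f; python3 - <<'E'
import cv2
b=cv2.imread("pics/scene_f.png")[130:320,235:425]
cv2.imwrite("pics/cf.png",cv2.resize(b,(600,600),interpolation=2))
E
```

```text
(no output)
```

View pics/cf.png

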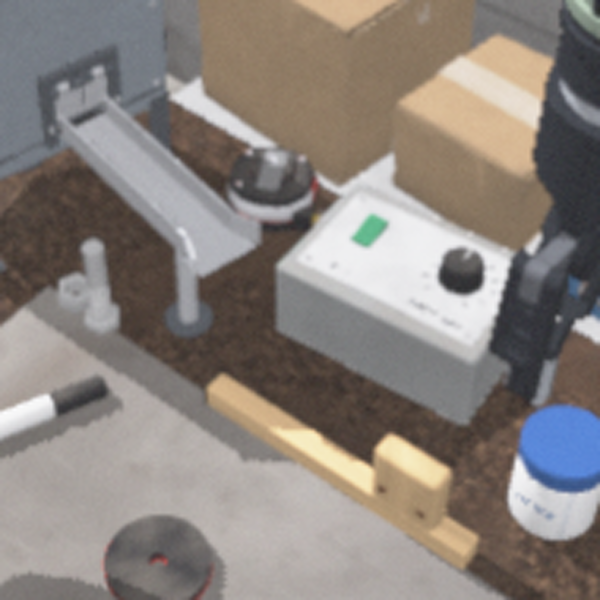

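The stick lies flat with its grip up (410, 480), released. The flap is shut (80, 95), the trough is empty, and the bolt, nut and tape haven't moved.

```bash
python3 -c "
from bench import bot, imaging, order
print(order.job_done())"
```

```text
the job is handed in; nothing more can be done
None
```

The job is handed in after about 15 s of robot time: the pipe was pushed in past the flap, the flap looks shut in the last picture, the stick lies flat on the bench with its grip up and released, and the bolt, nut and tape look unmoved; the hand-in gave no verdict, and the pipe can't be seen inside the box.

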